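# Zero the dial gauge on the comparator stand and lock the spindle

### The arm

A 6-joint arm with a two-finger parallel gripper is mounted at the origin on the work surface. World frame = base frame: x ahead of the robot, y to its left, z up, the work surface at z = 0. Lengths are in mm, angles in rad, forces in N, time in s.
With the tool pointing down it reaches from about 275 to 1000 mm from the base axis. Payload 8.4 kg.
Tool frame: the origin (TCP) lies midway between the tips of the shut fingers; the grasp point (between the pads) lies grip_depth behind it (grip_depth is the distance from the TCP to the grasp point, in mm); z points along the fingers, y is the line along which they close (so a half turn about z gives the same grasp; the last joint's range is limited). The gripper opens to 85 mm and grips with 20 to 120 N. Pads are 22 mm wide; open, the fingers measure 114 mm over their backs; the gripper's body (76 mm by 85 mm) begins 54 mm behind the grasp point. The pads swing forward as they close: fully open they stand 13 mm farther back than shut.
Start: joints at [-1.241, 0.353, 1.633, -0, 1.155, -0.002], TCP at [203.589, -590.914, 195.181] pointing down, gripper open.
Joint ranges: [-2.63, 2.63], [-0.92, 2.1], [0.06, 2.66], [-1.3, 4.44], [0, 2.69], [-3.02, 3.02]. Speed limits (rad/s): [2.22, 2.22, 2.79, 3.14, 3.14, 3.14].

### API

Orientations are given as [roll, pitch, yaw] about the fixed x, y, z axes, in that order (R = Rz(yaw) Ry(pitch) Rx(roll)).
In Python, from rig import * gives the robot as it stands.
- The arm moves only by the shell command python3 -m creep 'ROWS' [FORCE]. ROWS is JSON, a list of rows, each an object of numbers: "x", "y", "z": the shift along the tool's x, y, z in mm; "rx", "ry", "rz": the turn, a rotation vector about the tool's x, y, z in rad; "hand": the finger opening in mm, from 0 to 85.4. A call has 1 to 20 rows; each row shifts and turns the commanded pose from where the row before left it, along the tool's axes as they then stand; what a row does not reach is not made up. A row lasts 1/8 s, in which the tool goes at most 62.5 mm and 10.7 degrees, less where a joint would pass 70% of its speed; a pose out of reach is approached as far as the arm can. A call with a gripper value outside its range is refused whole. The fingers move at their own pace and stop on an object; FORCE is the grip in N (left out, the last holds). Time passes only in rows, so rows that do not move let the fingers close. It gives the time, the measured TCP pose, the force, the opening and the grip force at its end, in the units of the state.
- sense(): the state, without advancing time (a new reading comes with each control period).
- grab_frame(name): name is "side" or "top"; returns the picture (480x640x3 uint8, red, green, blue); there is no depth.
- get_calibration(name): a dict with "K" (3x3 intrinsics, pixels), "k1" (the pictures are not rectified: a ray, as slopes to the right and down, at radius r is drawn at 1 + k1 r^2 times it, then the intrinsics apply), "R" (3x3) and "t" (3): a world point X has camera coordinates R X + t. Camera axes: x right, y down, z forward; pixel columns grow to the right and rows downward; lengths in mm; the calibration is good to about 2 mm. A picture is of the moment at which its call begins. get_calibration takes no time and is no camera call.
- sign_off(): hands the job in; it is judged then, once.
The state is a dict: "clock": time; "qpos": joint angles; "qvel": joint speeds; "joint_efforts": joint torques, N m; "eef_pos": TCP position; "tcp_rot": TCP orientation; "contact_force": force on the tool from outside, world axes, zero at the start; "wrist_torque": the same for the moment, N m; "opening": opening from 0.0 (shut) to 1.0 (fully open); "grasp_force": force on a finger pad.
Only numpy, scipy, OpenCV 4.12 (cv2) and the standard library are available. Lean on these libraries where they do the work, as an engineer would, in place of code of your own. Each camera call takes 0.05 s, during which the arm holds its last target. There are 200 camera calls.

### The job

Bring the dial gauge to zero: gently turn the black three-arm star handle on top of the stand clockwise, pushing on one of its arms with a fingertip, until the needle stands at the red zero line, to within one of the dial's divisions and without overrunning it. Then push the red-balled locking lever beneath the star handle gently clockwise as far as it goes, so that the setting is held. Grip and lift nothing, keep off the gauge, and leave the block under it, the brass pin and the things around the stand where they are.

Things in the scene. Friction and masses are not known exactly. Their poses are not given: they have to be found in the camera images.
- stand: Comparator stand, fixed: round dark steel plate (300 mm across, 18 mm thick) carrying an aluminium column (60 x 60 mm, head 74 x 68 mm), 185 mm high. Origin at the centre of the plate's underside, on the bench; z up. The star handle's axis is at x 0, y -70 mm in this frame, the dial gauge's axis at x 0, y +65 mm.
- star: Three-arm star handle on a vertical spindle above the column. Origin on its axis at mid-height of the arms, 228 mm above the bench; +x points along one arm. Black hub 36 mm across (16 mm below to 15 mm above the origin); three level steel rods 10 mm thick, 120 degrees apart, each with a black ball (20 mm across) centred 70 mm from the axis; z up. Push with under 30 N.
- star_rod (a point): Middle of the bare rod of the arm along the star's +x, 40 mm from the axis; each rod is bare from 18 to 60 mm out. The star turns stiffly (0.12 N m, about 3 N here) and stays where it is left. Clockwise from above lowers the gauge; one turn of the star is one turn of the needle in the same sense.
- needle (a joint): Angle of the gauge's black needle (its long thin end points, the short thick end is the tail), rad: 0 at the red zero line, negative before it (anticlockwise of it seen from above), growing clockwise. It starts between -2.4 and -1.0 and rises exactly as much as the star handle is turned clockwise. One dial division is 0.126 rad.
- gauge: The dial gauge, 84 mm across, face up, with black bezel, white face with 50 divisions and a red zero line at the body's +x side. Origin on its axis at the underside of the case, 105 mm above the bench; its glass is 24 mm higher. Body includes the aluminium carriage and arm that carry it at the column's side. Not to be touched.
- lock (a joint): Turn of the locking lever, rad: 0 is free, 1.05 is locked against its stop; it grows clockwise seen from above, starts between 0 and 0.25, is stiff (0.22 N m, about 2 N at 120 mm out) and stays where it is left. Push the lever with under 30 N.
- lock_ball (a point): Centre of the red ball (20 mm across) at the end of the locking lever, 140 mm from the star handle's axis, about which the lever also turns, and 225 mm above the bench. The lever is a steel rod 10 mm thick: it leaves a ring below the star at 195 mm height, is cranked up beyond the star's balls, and runs level at 225 mm from 105 mm out to the ball. The point turns with it.
- block: Steel gauge block 30 x 12 x 40 mm, loose, standing on the plate under the gauge's plunger. Origin at the centre of its underside.
- pin: Brass pin gauge, 18 mm across, 45 mm high, standing loose on the plate. Origin at the centre of its underside.
- mouse: Black computer mouse, 105 x 58 x 34 mm, loose on the bench. Origin at the centre of its underside.
- driver: Screwdriver, 170 mm long, lying loose on the bench to the right of the stand. Origin at its middle, on the bench.

How it is judged:
By the outcome, as a careful person would: the job done as asked, in the order asked, and still so for the second after the job is handed in, with the robot touching nothing.
It also fails if it takes over 61 s, if anything falls off the work surface, if the arm or the gripper's body presses on something with over 40 N, if the wrist force passes 120 N, or if a joint passes its speed limit or range.

## Working session

There is one attempt and no reset: what is moved stays moved. The work goes in short steps, Python scripts to look and compute and a shell command to move; the robot and the scene stay as the last step left them, time stands still between calls to the robot, and variables do not carry over. Pictures are saved under pics/ and viewed, at most 12 in all, crops included, and the job is handed in when it is done.

```bash
mkdir -p pics
cat > h.py <<'E'
from rig import *
import numpy as np, cv2
def snap(n,f):
    im=grab_frame(n); cv2.imwrite('pics/'+f,cv2.cvtColor(im,cv2.COLOR_RGB2BGR)); return im
def proj(n,X):
    c=get_calibration(n); p=(np.array(c["R"])@np.atleast_2d(X).T).T+np.array(c["t"]); s=p[:,:2]/p[:,2:]
    s=s*(1+c["k1"]*(s**2).sum(1,keepdims=True)); K=np.array(c["K"]); return s@K[:2,:2].T+K[:2,2]
def ray(n,uv):
    c=get_calibration(n); K=np.array(c["K"]); d=np.linalg.solve(K[:2,:2],np.array(uv,float)-K[:2,2]); s=d.copy()
    for _ in range(20): s=d/(1+c["k1"]*(s@s))
    R=np.array(c["R"]); return -R.T@np.array(c["t"]), R.T@np.array([*s,1])
def atz(n,uv,z):
    o,d=ray(n,uv); return o+d*(z-o[2])/d[2]
def tri(u1,u2,n1='side',n2='top'):
    o1,d1=ray(n1,u1);o2,d2=ray(n2,u2); a=np.linalg.lstsq(np.c_[d1,-d2],o2-o1,rcond=None)[0]
    p,q=o1+a[0]*d1,o2+a[1]*d2; return (p+q)/2,np.linalg.norm(p-q)
E
python3 - <<'E'
from h import *
np.set_printoptions(precision=1,suppress=True)
snap('side','s0.png');snap('top','t0.png')
for n in('side','top'): o,d=ray(n,(320,240));print(n,o,d)
s=sense();print(s['clock'],s['eef_pos'],s['tcp_rot'],s['opening'])
E
```

```text
side [ 61.5 690.2 956.3] [ 0.4 -0.6 -0.7]
top [ 387.    13.7 1189.7] [ 0.2 -0.  -1. ]
0.1 [ 203.4 -590.5  194.5] [-3.1 -0.   0.3] 0.9994148394310782
```

View pics/s0.png

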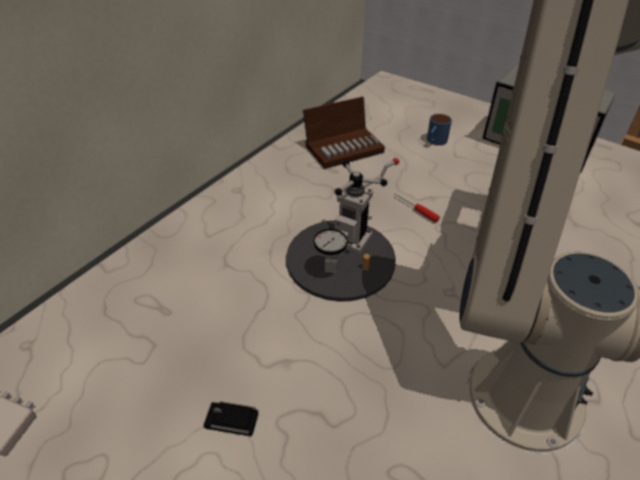

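View pics/t0.png

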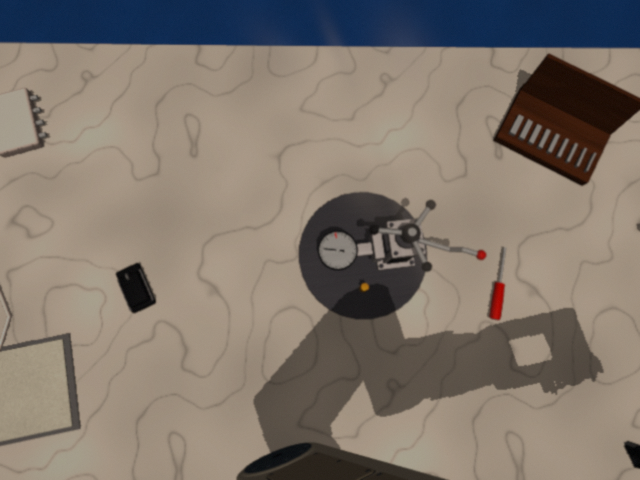

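The side view shows the star hub at about (357,178) and the red ball at (396,161). In the top view the hub is at about (411,232), the balls at (431,204), (427,267) and (374,230), the red ball at (481,255) and the gauge at (338,250). I'll enlarge both.

Run:
```python
from h import *
np.set_printoptions(precision=1,suppress=True)
a=cv2.imread('pics/s0.png')[140:290,280:430]; b=cv2.imread('pics/t0.png')[185:335,300:500]
a=cv2.resize(a,(400,400),interpolation=cv2.INTER_CUBIC);b=cv2.resize(b,(800,600),interpolation=cv2.INTER_CUBIC)
cv2.imwrite('pics/t0z.png',b); cv2.imwrite('pics/s0z.png',a)
print('red',tri((396,161),(481,255)),'hub',tri((357,178),(411,232)))
for p in((431,204),(427,267),(374,230)):print(atz('top',p,228))
print('hub',atz('top',(411,232),243),'gauge',atz('top',(338,250),129),'plate',atz('top',(363,255),18))
```

```text
red (array([ 528.8, -315.5,  224.4]), np.float64(1.9840811236667295)) hub (array([ 570.2, -182.4,  229.4]), np.float64(5.675426820448324))
[ 628.6 -222.   228. ]
[ 505.6 -209.9  228. ]
[ 576.5 -110.4  228. ]
hub [ 570.2 -178.4  243. ] gauge [552.8 -46.7 129. ] plate [ 558.7 -110.9   18. ]
```

View pics/t0z.png

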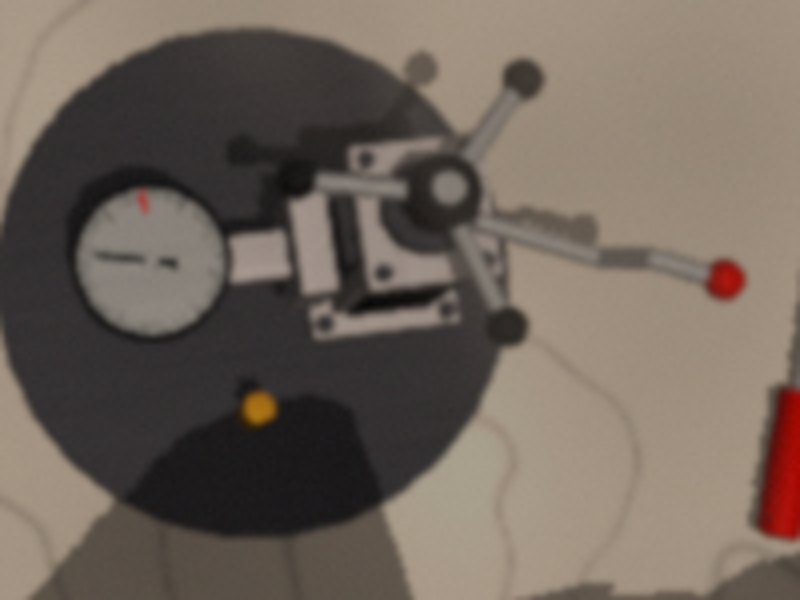

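Zoomed (x4), the star balls are at (523,78), (507,327) and (297,178). The needle tip is at (97,256) and its tail at (172,264). The red mark is at (143,200) and the dial centre at (153,260). Measured heights agree with the text (red ball 224, hub about 229).

```bash
python3 - <<'E'
from h import *
np.set_printoptions(precision=3,suppress=True)
P=lambda u,v,z:atz('top',(300+u/4-.4,185+v/4-.4),z)
B=[P(523,78,228),P(507,327,228),P(297,178,228)]; c=np.mean(B,0); print('axis',c)
for b in B: d=b-c; print(np.hypot(*d[:2]),np.degrees(np.arctan2(d[1],d[0])))
r=P(724,280,225)-c; print('lever',np.hypot(*r[:2]),np.degrees(np.arctan2(r[1],r[0])))
z=126; t,q,m,g=P(97,256,z),P(172,264,z),P(143,200,z),P(153,260,z)
an=lambda d:np.arctan2(d[1],d[0])
print('gauge',g,'needle',-(an(t-q)-an(m-g)), 'red',np.degrees(an(m-g)), 'stand yaw',np.degrees(an(g-c))-90)
s=sense(); print(s['tcp_rot'],s['contact_force'])
E
python3 -m creep '[{"z":-50,"hand":0},{"z":-50},{"z":-25}]'
```

```text
axis [ 571.182 -179.843  228.   ]
70.32471157299624 -35.53224453768823
70.51766400515572 -155.8543391167216
70.07826734298892 84.16986501887035
lever 140.388937794197 -106.89128332077584
gauge [554.082 -46.536 126.   ] needle -1.3094225312431709 red 9.131277602506545 stand yaw 7.309565490323109
[-3.14  -0.     0.332] [ 0.667  0.971 -0.   ]schema error: expected keys x, y, z, rx, ry, rz, hand
```

```bash
python3 -m creep '[{"x":0,"y":0,"z":-50,"rx":0,"ry":0,"rz":0,"hand":0},{"x":0,"y":0,"z":-50,"rx":0,"ry":0,"rz":0,"hand":0},{"x":0,"y":0,"z":-25,"rx":0,"ry":0,"rz":0,"hand":0},{"x":38,"y":-18.4,"z":0,"rx":0,"ry":0,"rz":0,"hand":0},{"x":38,"y":-18.4,"z":0,"rx":0,"ry":0,"rz":0,"hand":0},{"x":38,"y":-18.4,"z":0,"rx":0,"ry":0,"rz":0,"hand":0},{"x":38,"y":-18.4,"z":0,"rx":0,"ry":0,"rz":0,"hand":0},{"x":38,"y":-18.4,"z":0,"rx":0,"ry":0,"rz":0,"hand":0},{"x":38,"y":-18.4,"z":0,"rx":0,"ry":0,"rz":0,"hand":0},{"x":38,"y":-18.4,"z":0,"rx":0,"ry":0,"rz":0,"hand":0},{"x":38,"y":-18.4,"z":0,"rx":0,"ry":0,"rz":0,"hand":0},{"x":38,"y":-18.4,"z":0,"rx":0,"ry":0,"rz":0,"hand":0},{"x":38,"y":-18.4,"z":0,"rx":0,"ry":0,"rz":0,"hand":0},{"x":38,"y":-18.4,"z":0,"rx":0,"ry":0,"rz":0,"hand":0},{"x":38,"y":-18.4,"z":0,"rx":0,"ry":0,"rz":0,"hand":0},{"x":38,"y":-18.4,"z":0,"rx":0,"ry":0,"rz":0,"hand":0},{"x":38,"y":-18.4,"z":0,"rx":0,"ry":0,"rz":0,"hand":0}]'
python3 -m creep '[{"x":0,"y":0,"z":0,"rx":0,"ry":0,"rz":-0.155,"hand":0},{"x":0,"y":0,"z":0,"rx":0,"ry":0,"rz":-0.155,"hand":0},{"x":0,"y":0,"z":0,"rx":0,"ry":0,"rz":-0.155,"hand":0},{"x":0,"y":0,"z":0,"rx":0,"ry":0,"rz":-0.155,"hand":0},{"x":0,"y":0,"z":0,"rx":0,"ry":0,"rz":0,"hand":0}]'
```

```text
clock: 2.22
eef_pos: [623.3, -172.9, 319.7]
tcp_rot: [-3.141, 0.001, 0.332]
contact_force: [0.6, -0.6, 0.5]
opening: -0.005
grasp_force: 0.0
clock: 2.85
eef_pos: [622.4, -174.0, 319.7]
tcp_rot: [-3.141, 0.0, 0.951]
contact_force: [-0.4, -0.0, -0.3]
opening: 0.002
grasp_force: 0.0
```

```bash
python3 -m creep '[{"x":0,"y":2,"z":35,"rx":0,"ry":0,"rz":0,"hand":0},{"x":0,"y":0,"z":25,"rx":0,"ry":0,"rz":0,"hand":0},{"x":0,"y":0,"z":20,"rx":0,"ry":0,"rz":0,"hand":0},{"x":0,"y":0,"z":12,"rx":0,"ry":0,"rz":0,"hand":0},{"x":0,"y":0,"z":10,"rx":0,"ry":0,"rz":0,"hand":0},{"x":0,"y":0,"z":0,"rx":0,"ry":0,"rz":0,"hand":0}]'
python3 - <<'E'
from h import *
a=snap('side','s1.png')[110:300,250:450]; b=snap('top','t1.png')[170:320,290:490]
o=np.zeros((400,800,3),np.uint8);o[:380,:400]=cv2.resize(a,(400,380),interpolation=2);o[:300,400:]=cv2.resize(b,(400,300),interpolation=2)
cv2.imwrite('pics/c1.png',o[...,::-1])
E
```

```text
clock: 3.6
eef_pos: [624.1, -175.2, 217.8]
tcp_rot: [-3.141, 0.0, 0.951]
contact_force: [-0.5, 0.8, 0.3]
opening: -0.002
grasp_force: 0.0
```

View pics/c1.png

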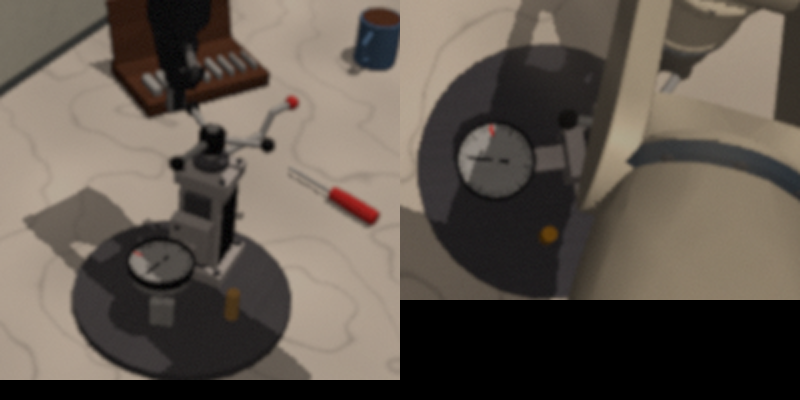

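The dial stays visible from above: centre about (337,250), needle still pointing left. The shut fingers stand behind the star, clear of it. Now I'll close in and begin turning.

```bash
python3 -m creep '[{"x":-5,"y":0,"z":0,"rx":0,"ry":0,"rz":0,"hand":0},{"x":-5,"y":0,"z":0,"rx":0,"ry":0,"rz":0,"hand":0},{"x":-3,"y":0,"z":0,"rx":0,"ry":0,"rz":0,"hand":0},{"x":-3,"y":0,"z":0,"rx":0,"ry":0,"rz":0,"hand":0},{"x":-2.5,"y":0,"z":0,"rx":0,"ry":0,"rz":0,"hand":0}]'
python3 -m creep '[{"x":-2.4,"y":0.9,"z":0,"rx":0,"ry":0,"rz":0.06,"hand":0},{"x":-2.4,"y":0.9,"z":0,"rx":0,"ry":0,"rz":0.06,"hand":0},{"x":-2.4,"y":0.9,"z":0,"rx":0,"ry":0,"rz":0.06,"hand":0},{"x":-2.4,"y":0.9,"z":0,"rx":0,"ry":0,"rz":0.06,"hand":0},{"x":-2.4,"y":0.9,"z":0,"rx":0,"ry":0,"rz":0.06,"hand":0},{"x":-2.4,"y":0.9,"z":0,"rx":0,"ry":0,"rz":0.06,"hand":0},{"x":-2.4,"y":0.9,"z":0,"rx":0,"ry":0,"rz":0.06,"hand":0},{"x":-2.4,"y":0.9,"z":0,"rx":0,"ry":0,"rz":0.06,"hand":0}]'
cat >> h.py <<'E'
def look(f):
    im=grab_frame('top'); uv=proj('top',[[554.1,-46.5,126]])[0]
    # warp dial: 5 px/mm, up = world +x, left = world +y
    w=np.float32([[554.1+a,-46.5+b,126] for a,b in((45,45),(45,-45),(-45,-45))])
    M=cv2.getAffineTransform(np.float32(proj('top',w)),np.float32([[0,0],[450,0],[450,450]]))
    o=cv2.warpAffine(im,M,(450,450),flags=cv2.INTER_CUBIC); cv2.imwrite('pics/'+f,o[...,::-1]); return o
def bearings(o):
    g=cv2.cvtColor(o,cv2.COLOR_RGB2HSV).astype(int); yy,xx=np.mgrid[:450,:450]-225.; rr=np.hypot(xx,yy)
    red=(o[...,0].astype(int)-o[...,1]>50)&(rr<190)
    a=np.degrees(np.arctan2(xx,-yy)); R=a[red].mean() if red.sum() else None
    # darkness profile along radial direction at 8..22 mm
    A=np.arange(-180,180,.5); r=np.arange(50,115,3.)[:,None]
    L=cv2.cvtColor(o,cv2.COLOR_RGB2GRAY).astype(np.float32)
    p=cv2.remap(L,np.float32(225+r*np.sin(np.radians(A))),np.float32(225-r*np.cos(np.radians(A))),1).mean(0)
    p=p-cv2.blur(np.tile(p,3)[None],(61,1))[0][720:1440] ; k=p.argmin(); s=slice(max(k-8,0),k+9); w=np.clip(-p[s],0,None)
    return R,(A[s]*w).sum()/w.sum(),p[k]
E
python3 - <<'E'
from h import *
o=look('d2.png'); print(bearings(o)); s=sense();print(s['eef_pos'],s['tcp_rot'],s['contact_force'])
E
```

```text
clock: 4.32
eef_pos: [613.4, -190.5, 218.2]
tcp_rot: [-3.142, -0.0, 0.952]
contact_force: [-0.8, 0.1, -0.2]
opening: 0.002
grasp_force: 0.0
clock: 5.32
eef_pos: [604.3, -208.5, 218.2]
tcp_rot: [-3.142, 0.0, 0.47]
contact_force: [0.4, 0.8, -0.4]
opening: -0.0
grasp_force: 0.0
(np.float64(-9.309800967211372), np.float64(-84.97872946027512), np.float32(-24.852325))
[ 604.09758337 -208.72914514  218.13625201] [3.14157401e+00 2.04578151e-04 4.66991422e-01] [0.35180945 0.35645675 0.05318484]
```

View pics/d2.png

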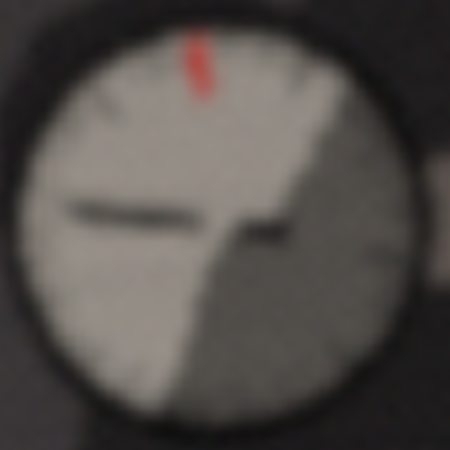

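Needle is unmoved at about -84° with the red line at about -8°. There's no contact yet, although the finger should be at the rod, so I'll look from the side.

Run:
```python
from h import *
a=snap('side','s3.png'); s=sense()
print(proj('side',[s['eef_pos'],[571.2,-179.8,228],[571.2+57.2,-179.8-40.8,228],[628.4,-220.6,243]]))
a=a[140:215,310:410]
cv2.imwrite('pics/c3.png',cv2.resize(a,(800,600),interpolation=2)[...,::-1])
```

```text
[[350.03682374 172.03851525]
 [354.97571322 178.63918792]
 [344.94881584 163.66363541]
 [345.16442733 158.86548215]]
```

View pics/c3.png

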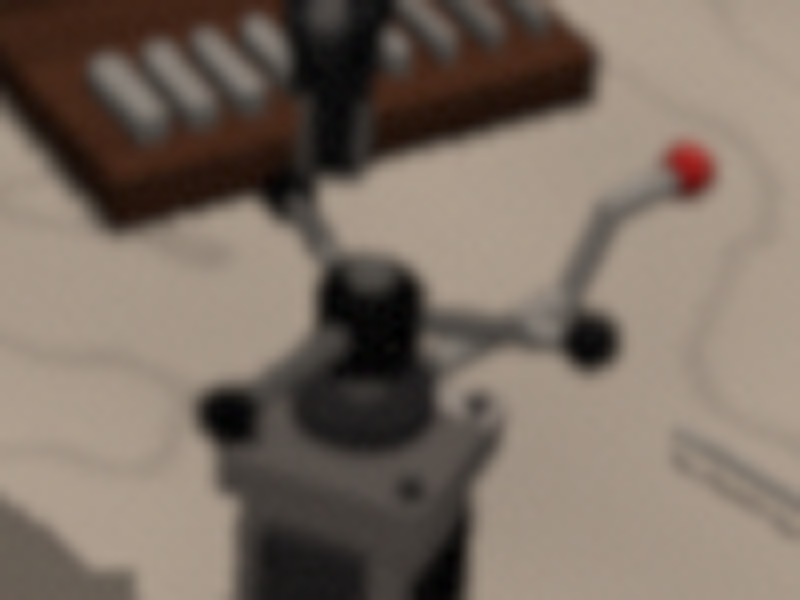

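The fingertip's lower end appears at about (352.5,162), but its reported TCP projects to (350,172). The rod and ball of the arm are where I measured them. So the finger is either higher or farther off than reported, and I'll work out which.

Run:
```python
from h import *
np.set_printoptions(precision=1,suppress=True)
print('if z=218:',atz('side',(352.5,162),218)); 
for z in(218,230,240,250,260): print(z,proj('side',[[604,-208.6,z]])[0],atz('side',(352.5,162),z))
a=cv2.imread('pics/s3.png')
b=grab_frame('top')[...,::-1]; cv2.imwrite('pics/t3.png',b)
print(proj('top',[[604,-208.6,218],[604,-208.6,250]]))
o=np.zeros((400,800,3),np.uint8); o[:,:400]=cv2.resize(a[60:210,290:440],(400,400),interpolation=2); o[:,400:]=cv2.resize(b[150:300,370:520],(400,400),interpolation=2); cv2.imwrite('pics/c4.png',o)
```

```text
if z=218: [ 624.1 -251.6  218. ]
218 [350.1 172.1] [ 624.1 -251.6  218. ]
230 [350.3 168.3] [ 615.  -236.3  230. ]
240 [350.5 165.1] [ 607.4 -223.5  240. ]
250 [350.7 161.8] [ 599.8 -210.7  250. ]
260 [350.8 158.5] [ 592.1 -198.   260. ]
[[423.4 217.5]
 [427.1 213.8]]
```

View pics/c4.png

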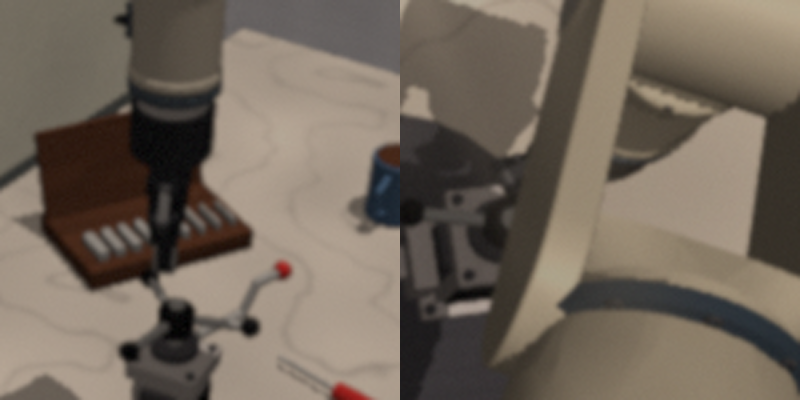

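Both views agree that the real fingertip is about 30 mm above the reported TCP: at z of about 250, the side view gives (600,-211), which matches the reported xy. So the finger passed over the rod. I'll go back to the starting side and come down lower, judging by the pictures and the force.

```bash
python3 -m creep '[{"x":4.7,"y":-2.2,"z":0,"rx":0,"ry":0,"rz":-0.12,"hand":0},{"x":4.7,"y":-2.2,"z":0,"rx":0,"ry":0,"rz":-0.12,"hand":0},{"x":4.7,"y":-2.2,"z":0,"rx":0,"ry":0,"rz":-0.12,"hand":0},{"x":4.7,"y":-2.2,"z":0,"rx":0,"ry":0,"rz":-0.12,"hand":0},{"x":9,"y":0,"z":0,"rx":0,"ry":0,"rz":0,"hand":0},{"x":9,"y":0,"z":0,"rx":0,"ry":0,"rz":0,"hand":0},{"x":0,"y":0,"z":0,"rx":0,"ry":0,"rz":0,"hand":0}]'
python3 -m creep '[{"x":0,"y":0,"z":8,"rx":0,"ry":0,"rz":0,"hand":0},{"x":0,"y":0,"z":8,"rx":0,"ry":0,"rz":0,"hand":0},{"x":0,"y":0,"z":6,"rx":0,"ry":0,"rz":0,"hand":0},{"x":0,"y":0,"z":4,"rx":0,"ry":0,"rz":0,"hand":0},{"x":0,"y":0,"z":0,"rx":0,"ry":0,"rz":0,"hand":0}]'
python3 - <<'E'
from h import *
a=snap('side','s5.png');s=sense();e=s['eef_pos'];print(e,s['contact_force'])
for dz in(0,25,31):print(proj('side',[e+np.array([0,0,dz])]))
cv2.imwrite('pics/c5.png',cv2.resize(a[140:215,310:410],(800,600),interpolation=2)[...,::-1])
E
```

```text
clock: 6.35
eef_pos: [624.8, -174.8, 218.1]
tcp_rot: [3.142, -0.0, 0.952]
contact_force: [-0.2, -0.3, -0.7]
opening: 0.002
grasp_force: 0.0
clock: 6.98
eef_pos: [624.1, -175.5, 191.8]
tcp_rot: [-3.141, 0.0, 0.952]
contact_force: [-0.0, -0.5, 0.4]
opening: 0.002
grasp_force: 0.0
[ 624.29350094 -175.55794786  192.12164317] [0.53430654 0.97847608 0.74979465]
[[336.27494561 183.53886507]]
[[336.52449856 175.72243687]]
[[336.58529668 173.81584904]]
```

View pics/c5.png

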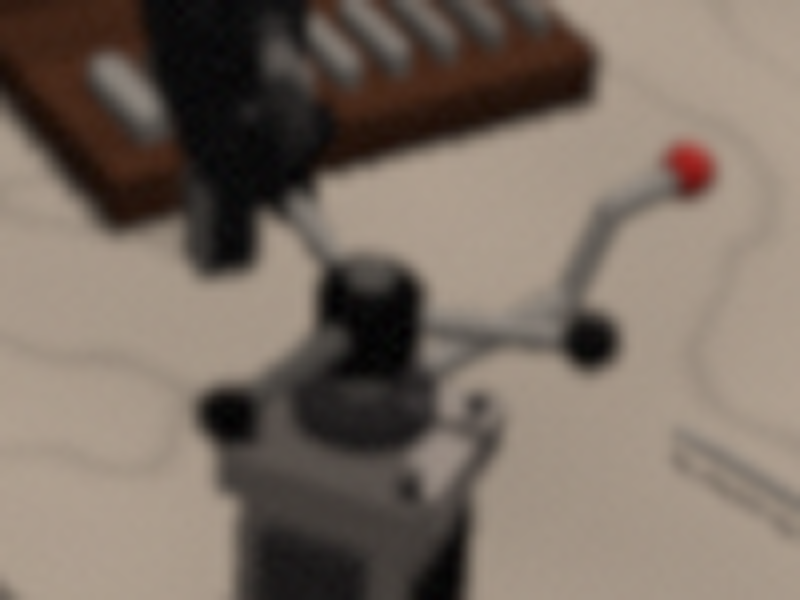

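The finger tip now shows at crop (225,272), i.e. pixel (338,174), so its height is about 222, again 31 mm above the report. I'll go 9 mm lower and approach.

```bash
python3 -m creep '[{"x":0,"y":0,"z":5,"rx":0,"ry":0,"rz":0,"hand":0},{"x":0,"y":0,"z":4,"rx":0,"ry":0,"rz":0,"hand":0},{"x":-5,"y":0,"z":0,"rx":0,"ry":0,"rz":0,"hand":0},{"x":-5,"y":0,"z":0,"rx":0,"ry":0,"rz":0,"hand":0},{"x":-3,"y":0,"z":0,"rx":0,"ry":0,"rz":0,"hand":0},{"x":-3,"y":0,"z":0,"rx":0,"ry":0,"rz":0,"hand":0},{"x":-2.5,"y":0,"z":0,"rx":0,"ry":0,"rz":0,"hand":0}]'
python3 -m creep '[{"x":-2.4,"y":0.9,"z":0,"rx":0,"ry":0,"rz":0.06,"hand":0},{"x":-2.4,"y":0.9,"z":0,"rx":0,"ry":0,"rz":0.06,"hand":0},{"x":-2.4,"y":0.9,"z":0,"rx":0,"ry":0,"rz":0.06,"hand":0},{"x":-2.4,"y":0.9,"z":0,"rx":0,"ry":0,"rz":0.06,"hand":0},{"x":-2.4,"y":0.9,"z":0,"rx":0,"ry":0,"rz":0.06,"hand":0},{"x":-2.4,"y":0.9,"z":0,"rx":0,"ry":0,"rz":0.06,"hand":0},{"x":-2.4,"y":0.9,"z":0,"rx":0,"ry":0,"rz":0.06,"hand":0},{"x":-2.4,"y":0.9,"z":0,"rx":0,"ry":0,"rz":0.06,"hand":0}]'
python3 - <<'E'
from h import *
o=look('d6.png'); print(bearings(o)); s=sense();print(s['eef_pos'],s['contact_force'])
E
```

```text
clock: 7.9
eef_pos: [613.5, -190.8, 183.3]
tcp_rot: [3.141, -0.0, 0.952]
contact_force: [0.3, 0.2, 0.3]
opening: 0.0
grasp_force: 0.0
clock: 8.9
eef_pos: [605.1, -208.5, 183.3]
tcp_rot: [3.141, -0.002, 0.47]
contact_force: [2.4, 0.0, -0.5]
opening: 0.003
grasp_force: 1.5
(np.float64(-9.25545925009359), np.float64(-61.53195442691428), np.float32(-25.713097))
[ 604.84822562 -208.74885998  183.3014606 ] [ 2.94919865  0.84113315 -0.98259794]
```

The star turns: needle -85° to -61.5°, force about 3 N. I'll continue, stopping short.

```bash
python3 -m creep '[{"x":-2.4,"y":0.9,"z":0,"rx":0,"ry":0,"rz":0.06,"hand":0},{"x":-2.4,"y":0.9,"z":0,"rx":0,"ry":0,"rz":0.06,"hand":0},{"x":-2.4,"y":0.9,"z":0,"rx":0,"ry":0,"rz":0.06,"hand":0},{"x":-2.4,"y":0.9,"z":0,"rx":0,"ry":0,"rz":0.06,"hand":0},{"x":-2.4,"y":0.9,"z":0,"rx":0,"ry":0,"rz":0.06,"hand":0},{"x":-2.4,"y":0.9,"z":0,"rx":0,"ry":0,"rz":0.06,"hand":0},{"x":-2.4,"y":0.9,"z":0,"rx":0,"ry":0,"rz":0.06,"hand":0},{"x":-2.4,"y":0.9,"z":0,"rx":0,"ry":0,"rz":0.06,"hand":0},{"x":-2.4,"y":0.9,"z":0,"rx":0,"ry":0,"rz":0.06,"hand":0},{"x":-2.4,"y":0.9,"z":0,"rx":0,"ry":0,"rz":0.06,"hand":0}]'
python3 - <<'E'
from h import *
o=look('d7.png'); print(bearings(o)); s=sense();print(s['eef_pos'],s['contact_force'])
E
```

```text
clock: 10.2
eef_pos: [583.7, -222.6, 183.4]
tcp_rot: [3.141, -0.002, -0.129]
contact_force: [2.1, -0.9, -2.2]
opening: 0.0
grasp_force: 1.6
(np.float64(-9.322185249861668), np.float64(-27.54517434076142), np.float32(-24.01384))
[ 583.34759912 -222.6263492   183.34834234] [ 2.35625188 -0.95357399 -1.37135285]
```

View pics/d7.png

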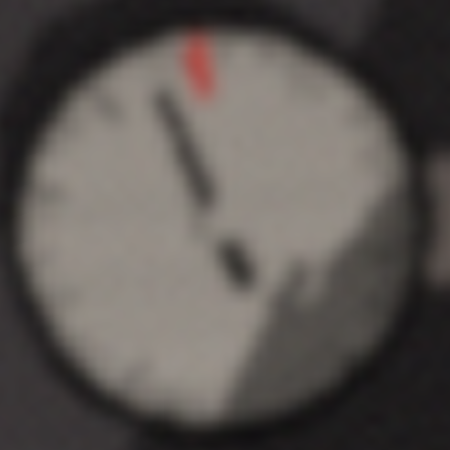

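Crossing this needle line, (158,92)–(248,290), with the earlier one puts the pivot at about (218,225) in the warp. I'll recompute about that pivot.

```bash
sed -i 's/def bearings(o):/def bearings(o,c=(217.7,225.)):\n    o=cv2.warpAffine(o,np.float32([[1,0,225-c[0]],[0,1,225-c[1]]]),(450,450))/' h.py
python3 - <<'E'
from h import *
for f in('d2','d6','d7'):
    o=cv2.imread(f'pics/{f}.png')[...,::-1].copy(); R,n,_=bearings(o); print(f,R,n,np.radians(n-R))
E
```

```text
d2 -6.717240444838772 -84.51618282014024 -1.3578476990183486
d6 -6.6622691222370065 -59.42078996741211 -0.9208098972303671
d7 -6.708754818205508 -23.418548374437563 -0.29164091488478167
```

```bash
python3 -m creep '[{"x":-2.4,"y":0.9,"z":0,"rx":0,"ry":0,"rz":0.06,"hand":0},{"x":-2.4,"y":0.9,"z":0,"rx":0,"ry":0,"rz":0.06,"hand":0},{"x":-2.4,"y":0.9,"z":0,"rx":0,"ry":0,"rz":0.06,"hand":0},{"x":0,"y":0,"z":0,"rx":0,"ry":0,"rz":0,"hand":0}]'
python3 - <<'E'
from h import *
o=look('d8.png'); R,n,_=bearings(o); print(R,n,np.radians(n-R)); s=sense();print(s['eef_pos'],s['contact_force'])
E
```

```text
clock: 10.75
eef_pos: [575.7, -223.8, 183.3]
tcp_rot: [3.141, -0.001, -0.307]
contact_force: [2.4, -3.2, -1.3]
opening: -0.003
grasp_force: 1.2
-6.882261689193669 -13.028438570102965 -0.10727102298182263
[ 575.67226008 -223.75390208  183.35195369] [ 1.90928496 -2.58013614  0.33131247]
```

```bash
python3 -m creep '[{"x":-1.2,"y":0.4,"z":0,"rx":0,"ry":0,"rz":0.03,"hand":0},{"x":-0.8,"y":0.3,"z":0,"rx":0,"ry":0,"rz":0.02,"hand":0},{"x":0,"y":0,"z":0,"rx":0,"ry":0,"rz":0,"hand":0}]'
python3 -m creep '[{"x":5,"y":0,"z":0,"rx":0,"ry":0,"rz":0,"hand":0},{"x":8,"y":0,"z":0,"rx":0,"ry":0,"rz":0,"hand":0},{"x":0,"y":0,"z":-20,"rx":0,"ry":0,"rz":0,"hand":0},{"x":0,"y":0,"z":-35,"rx":0,"ry":0,"rz":0,"hand":0},{"x":0,"y":0,"z":-35,"rx":0,"ry":0,"rz":0,"hand":0},{"x":0,"y":0,"z":0,"rx":0,"ry":0,"rz":0,"hand":0}]'
python3 - <<'E'
from h import *
o=look('d9.png'); R,n,_=bearings(o); print(R,n,np.radians(n-R)); s=sense();print(s['eef_pos'],s['contact_force'],s['qpos'])
E
```

```text
clock: 11.18
eef_pos: [573.4, -223.6, 183.3]
tcp_rot: [3.141, -0.0, -0.358]
contact_force: [2.2, -3.2, 0.3]
opening: -0.001
grasp_force: 1.6
clock: 11.92
eef_pos: [587.3, -228.5, 276.2]
tcp_rot: [-3.141, -0.005, -0.358]
contact_force: [0.6, -0.3, 0.1]
opening: 0.002
grasp_force: 0.0
-6.80843650604431 -9.495975570429561 -0.046906405449490506
[ 586.26949181 -228.07699753  274.12766941] [-0.25582923  0.50028165 -0.55124432] [-3.73540954e-01  2.96652635e-01  1.53576481e+00  2.43848272e-04
  1.30745115e+00  1.55514640e+00]
```

View pics/d9.png

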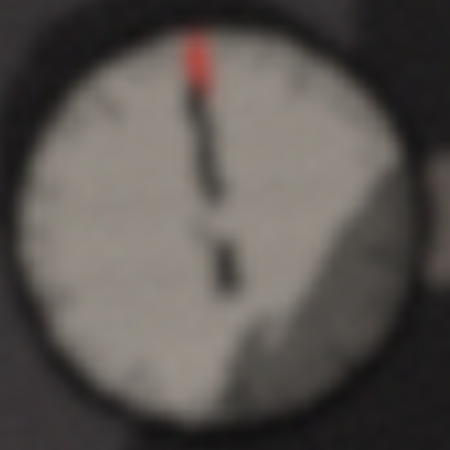

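Needle now stands just short of the red line, at about -0.047 rad: needle line (195,95)–(228,295), red mark (198,60). Now over to the lever.

```bash
python3 -m creep '[{"x":2,"y":25,"z":0,"rx":0,"ry":0,"rz":0,"hand":0},{"x":2,"y":25,"z":0,"rx":0,"ry":0,"rz":0,"hand":0},{"x":2.6,"y":25,"z":0,"rx":0,"ry":0,"rz":-0.06,"hand":0},{"x":0,"y":0,"z":25,"rx":0,"ry":0,"rz":0,"hand":0},{"x":0,"y":0,"z":25,"rx":0,"ry":0,"rz":0,"hand":0},{"x":0,"y":0,"z":20,"rx":0,"ry":0,"rz":0,"hand":0},{"x":0,"y":0,"z":15,"rx":0,"ry":0,"rz":0,"hand":0},{"x":0,"y":0,"z":8,"rx":0,"ry":0,"rz":0,"hand":0},{"x":0,"y":0,"z":0,"rx":0,"ry":0,"rz":0,"hand":0}]'
python3 - <<'E'
from h import *
np.set_printoptions(precision=2,suppress=True)
s=sense();d=s['eef_pos'][:2]-[571.2,-179.8];y=s['tcp_rot'][2]
print('tool x,y offset from axis',d@[np.cos(y),np.sin(y)],d@[np.sin(y),-np.cos(y)],'lever bearing in yaw',np.radians(-106.9+90),y,s['contact_force'])
E
```

```text
clock: 13.1
eef_pos: [565.1, -300.4, 179.6]
tcp_rot: [-3.141, 0.001, -0.298]
contact_force: [0.1, -0.7, 0.7]
opening: -0.001
grasp_force: 0.0
tool x,y offset from axis 29.623568321946866 117.0275507575862 lever bearing in yaw -0.29496064358704177 -0.29811558478186706 [ 0.12 -0.72  0.65]
```

```bash
python3 -m creep '[{"x":-5,"y":0,"z":0,"rx":0,"ry":0,"rz":0,"hand":0},{"x":-4,"y":0,"z":0,"rx":0,"ry":0,"rz":0,"hand":0},{"x":-3,"y":0,"z":0,"rx":0,"ry":0,"rz":0,"hand":0},{"x":-3,"y":0,"z":0,"rx":0,"ry":0,"rz":0,"hand":0},{"x":-5.9,"y":0.6,"z":0,"rx":0,"ry":0,"rz":0.05,"hand":0},{"x":-5.9,"y":0.6,"z":0,"rx":0,"ry":0,"rz":0.05,"hand":0},{"x":-5.9,"y":0.6,"z":0,"rx":0,"ry":0,"rz":0.05,"hand":0},{"x":-5.9,"y":0.6,"z":0,"rx":0,"ry":0,"rz":0.05,"hand":0}]'
python3 -m creep '[{"x":-5.9,"y":0.6,"z":0,"rx":0,"ry":0,"rz":0.05,"hand":0},{"x":-5.9,"y":0.6,"z":0,"rx":0,"ry":0,"rz":0.05,"hand":0},{"x":-5.9,"y":0.6,"z":0,"rx":0,"ry":0,"rz":0.05,"hand":0},{"x":-5.9,"y":0.6,"z":0,"rx":0,"ry":0,"rz":0.05,"hand":0},{"x":-5.9,"y":0.6,"z":0,"rx":0,"ry":0,"rz":0.05,"hand":0},{"x":-5.9,"y":0.6,"z":0,"rx":0,"ry":0,"rz":0.05,"hand":0},{"x":-5.9,"y":0.6,"z":0,"rx":0,"ry":0,"rz":0.05,"hand":0},{"x":-5.9,"y":0.6,"z":0,"rx":0,"ry":0,"rz":0.05,"hand":0},{"x":-5.9,"y":0.6,"z":0,"rx":0,"ry":0,"rz":0.05,"hand":0},{"x":-5.9,"y":0.6,"z":0,"rx":0,"ry":0,"rz":0.05,"hand":0},{"x":0,"y":0,"z":0,"rx":0,"ry":0,"rz":0,"hand":0}]'
python3 - <<'E'
from h import *
np.set_printoptions(precision=2,suppress=True)
s=sense();d=s['eef_pos'][:2]-[571.2,-179.8];y=s['tcp_rot'][2]
print('tool x,y offset',d@[np.cos(y),np.sin(y)],d@[np.sin(y),-np.cos(y)],y,s['contact_force'])
o=look('d10.png'); R,n,_=bearings(o); print(np.radians(n-R))
im=snap('side','s10.png'); hsv=cv2.cvtColor(im,cv2.COLOR_RGB2HSV); m=cv2.inRange(hsv,(0,150,80),(8,255,255))|cv2.inRange(hsv,(172,150,80),(180,255,255))
k,_,st,c=cv2.connectedComponentsWithStats(m)
for i in range(1,k):
    if st[i,4]>8:
        p=atz('side',c[i],225); q=p-[571.2,-179.8,225]; print(c[i],st[i,4],p,np.hypot(*q[:2]),np.degrees(np.arctan2(q[1],q[0])))
E
```

```text
clock: 14.1
eef_pos: [528.7, -290.0, 180.7]
tcp_rot: [-3.141, -0.002, -0.5]
contact_force: [1.8, -0.1, 1.3]
opening: 0.003
grasp_force: 1.0
clock: 15.48
eef_pos: [480.5, -255.5, 180.5]
tcp_rot: [-3.141, -0.0, -0.998]
contact_force: [-0.8, 0.2, 0.5]
opening: -0.0
grasp_force: 0.0
tool x,y offset 14.393783483202096 117.28901383638797 -0.9976764511797196 [-0.83  0.16  0.45]
-0.047254980696409536
[411.18 182.68] 22 [ 449.26 -252.5   225.  ] 141.96879617475003 -149.19735783963824
[426.64 212.59] 165 [ 364.61 -168.93  225.  ] 206.88072547781462 176.98707584011643
```

Lever has turned about 0.7 rad, and the needle reads -0.047, unchanged. Next come smaller steps to the stop.

```bash
python3 -m creep '[{"x":-2.9,"y":0.3,"z":0,"rx":0,"ry":0,"rz":0.025,"hand":0},{"x":-2.9,"y":0.3,"z":0,"rx":0,"ry":0,"rz":0.025,"hand":0},{"x":-2.9,"y":0.3,"z":0,"rx":0,"ry":0,"rz":0.025,"hand":0},{"x":-1.2,"y":0.1,"z":0,"rx":0,"ry":0,"rz":0.01,"hand":0}]'
python3 -m creep '[{"x":-1.2,"y":0.1,"z":0,"rx":0,"ry":0,"rz":0.01,"hand":0},{"x":-1.2,"y":0.1,"z":0,"rx":0,"ry":0,"rz":0.01,"hand":0},{"x":-1.2,"y":0.1,"z":0,"rx":0,"ry":0,"rz":0.01,"hand":0}]'
python3 -m creep '[{"x":-1.2,"y":0.1,"z":0,"rx":0,"ry":0,"rz":0.01,"hand":0},{"x":-1.2,"y":0.1,"z":0,"rx":0,"ry":0,"rz":0.01,"hand":0},{"x":-1.2,"y":0.1,"z":0,"rx":0,"ry":0,"rz":0.01,"hand":0}]'
```

```text
clock: 16.08
eef_pos: [474.4, -247.5, 180.2]
tcp_rot: [3.142, -0.0, -1.084]
contact_force: [0.4, -2.3, -0.3]
opening: -0.0
grasp_force: 1.0
clock: 16.45
eef_pos: [472.5, -244.6, 180.2]
tcp_rot: [3.141, 0.0, -1.114]
contact_force: [1.1, -2.1, 0.5]
opening: -0.001
grasp_force: 1.0
clock: 16.82
eef_pos: [470.7, -241.4, 180.2]
tcp_rot: [3.141, 0.0, -1.144]
contact_force: [-0.4, -2.4, -0.9]
opening: -0.001
grasp_force: 1.0
```

```bash
python3 -m creep '[{"x":-1.2,"y":0.1,"z":0,"rx":0,"ry":0,"rz":0.01,"hand":0},{"x":-1.2,"y":0.1,"z":0,"rx":0,"ry":0,"rz":0.01,"hand":0},{"x":-1.2,"y":0.1,"z":0,"rx":0,"ry":0,"rz":0.01,"hand":0}]' | grep -E "pos|contact"
python3 -m creep '[{"x":-1.2,"y":0.1,"z":0,"rx":0,"ry":0,"rz":0.01,"hand":0},{"x":-1.2,"y":0.1,"z":0,"rx":0,"ry":0,"rz":0.01,"hand":0},{"x":-1.2,"y":0.1,"z":0,"rx":0,"ry":0,"rz":0.01,"hand":0}]' | grep -E "pos|contact"
```

```text
eef_pos: [469.0, -238.2, 180.1]
contact_force: [-0.5, -2.9, 0.6]
eef_pos: [467.3, -235.0, 180.2]
contact_force: [-1.3, -3.0, 0.1]
```

```bash
python3 -m creep '[{"x":-1.2,"y":0.1,"z":0,"rx":0,"ry":0,"rz":0.01,"hand":0},{"x":-1.2,"y":0.1,"z":0,"rx":0,"ry":0,"rz":0.01,"hand":0},{"x":-1.2,"y":0.1,"z":0,"rx":0,"ry":0,"rz":0.01,"hand":0}]' | grep -E "pos|contact"
python3 -m creep '[{"x":-1.2,"y":0.1,"z":0,"rx":0,"ry":0,"rz":0.01,"hand":0},{"x":-1.2,"y":0.1,"z":0,"rx":0,"ry":0,"rz":0.01,"hand":0}]' | grep -E "pos|contact"
```

```text
eef_pos: [465.8, -231.7, 180.2]
contact_force: [-1.3, -2.2, -0.4]
eef_pos: [465.2, -230.5, 180.3]
contact_force: [0.9, -10.5, -2.0]
```

```bash
python3 -m creep '[{"x":-0.5,"y":0,"z":0,"rx":0,"ry":0,"rz":0,"hand":0},{"x":0,"y":0,"z":0,"rx":0,"ry":0,"rz":0,"hand":0}]' | grep -E "pos|contact"
python3 - <<'E'
from h import *
o=look('d11.png'); R,n,_=bearings(o); print(np.radians(n-R))
E
```

```text
eef_pos: [465.2, -230.5, 180.3]
contact_force: [0.1, -8.4, -3.0]
-0.0460886815294362
```

Stopped firmly: 8–10 N with no motion, against about 2.5 N of friction. I'll back off, rise and check.

```bash
python3 -m creep '[{"x":4,"y":0,"z":0,"rx":0,"ry":0,"rz":0,"hand":0},{"x":10,"y":0,"z":0,"rx":0,"ry":0,"rz":0,"hand":0},{"x":0,"y":10,"z":-20,"rx":0,"ry":0,"rz":0,"hand":0},{"x":0,"y":10,"z":-40,"rx":0,"ry":0,"rz":0,"hand":0},{"x":0,"y":10,"z":-40,"rx":0,"ry":0,"rz":0,"hand":0},{"x":20,"y":10,"z":-30,"rx":0,"ry":0,"rz":0,"hand":0},{"x":30,"y":10,"z":0,"rx":0,"ry":0,"rz":0,"hand":0},{"x":30,"y":0,"z":0,"rx":0,"ry":0,"rz":0,"hand":0},{"x":0,"y":0,"z":0,"rx":0,"ry":0,"rz":0,"hand":0}]'
python3 - <<'E'
from h import *
o=look('d12.png'); R,n,_=bearings(o); print(np.radians(n-R))
im=snap('side','s12.png'); hsv=cv2.cvtColor(im,cv2.COLOR_RGB2HSV); m=cv2.inRange(hsv,(0,150,80),(8,255,255))|cv2.inRange(hsv,(172,150,80),(180,255,255))
k,_,st,c=cv2.connectedComponentsWithStats(m)
for i in range(1,k):
    if st[i,4]>8:
        q=atz('side',c[i],225)-[571.2,-179.8,225]; print(c[i],st[i,4],np.hypot(*q[:2]),np.degrees(np.arctan2(q[1],q[0])))
cv2.imwrite('pics/c12.png',cv2.resize(im[120:310,270:470],(800,600),interpolation=2)[...,::-1])
E
```

```text
clock: 19.62
eef_pos: [446.9, -335.6, 309.9]
tcp_rot: [-3.142, 0.0, -1.255]
contact_force: [0.5, 0.9, -0.6]
opening: -0.002
grasp_force: 0.0
-0.0531919577235932
[410.         190.72727273] 22 141.30327498823976 -163.06590626606504
[426.68292683 212.56707317] 164 206.9177672944277 177.0302937742147
```

View pics/c12.png

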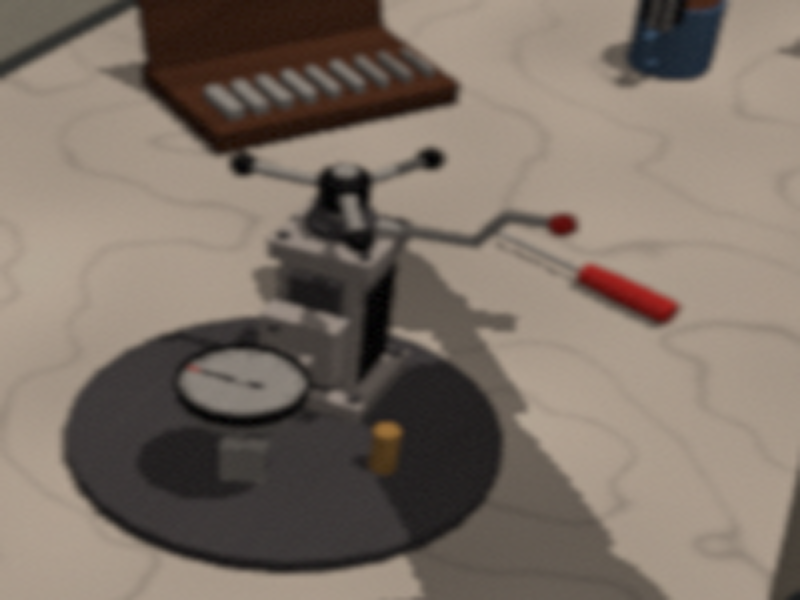

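The picture shows the needle on the red mark, with the lever at bearing -163° (red ball at crop (562,224)) after a turn of about 56°. The block, pin and driver are in place and the arm is clear.

```bash
python3 -c "
from rig import *
print(sign_off())"
```

```text
the job is handed in; nothing more can be done
None
```

The job is handed in: the needle reads about -0.05 rad, within one division of the red zero line and not past it, the locking lever is hard against its clockwise stop, and the pin, block, driver and gauge were left untouched.

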